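Turn the ring hanger and draw it up out of the cleaner's slotted guard

TASK

Take the ring hanger with the yellow tab out of the drained ultrasonic cleaner: turn it until its foot bar lies along its slot in the guard plate, draw it straight up without forcing it against the guard, and stand it upright near the middle of the blue drying tray. Leave the black-tabbed hanger where it is.

Things in the scene. Friction and masses are not known exactly. Their poses are not given: they have to be found in the camera images.
- yellow_hanger: Hanger to take out, 0.15 kg, loose: steel foot bar 60 long (x) x 22 (y) x 16 high, stem diameter 10, yellow grip tab 40 long (x, parallel to the bar) x 14 thick (y), 88 to 120 above the origin. Origin: centre of the foot's underside, z up the stem. Stands on the tank floor, within 5 mm of a slot centre, bar under the guard and 50 to 90 degrees across the slot, either way; tab above.
- black_hanger: Hanger to leave alone: same size, form, origin and axes as the yellow one, but with a black tab; stands likewise, foot under the guard, in the other slot. Either hanger may be in either slot.
- cleaner: White cleaner, fixed, dry, 150 (x) x 250 (y) x 113 high. Origin: centre of underside, z up. Tank floor at z 40; guard plate 3 thick, top at z 113, with two slots centred at x 0, y +55 and -55, each 78 long (x) x 40 wide (y). A foot passes only within 15 degrees of the cleaner's x axis; centred and in line it has 9 mm spare each side. The tank below is open, 110 (x) x 210 (y).
- tray_in (a point): Centre of the inner floor (4 mm above the bench) of the fixed blue square drying tray, 160 x 160 outside, walls 4 thick and rim 16 above the bench; z up. It stands on the side of the bench the cleaner does not.
Not all that is in view belongs to the job. What is meant by the part that bears tray_in is not purple, and is the smaller of those in its own colour.

How it is judged:
On the way, in this order (a step that is already met when the one before it is completed fails the run):
1. the yellow hanger is turned in line with its slot (within 19 degrees) with its foot still below the guard's top (angle between the x axis of yellow_hanger and the x axis of cleaner, either way round below 0.33 rad and z of yellow_hanger in the frame of cleaner below 0.113 m), for 0.05 s.
2. its foot is drawn up clear of the guard (z of yellow_hanger in the frame of cleaner above 0.115 m), for 0.05 s.
At the end, for the whole second after the job is handed in: The yellow hanger stands upright (within 7 degrees), released and at rest on the floor of the blue tray, its foot centre within 40 mm of the tray's centre (horizontal distance between yellow_hanger and tray_in below 0.04 m and z of yellow_hanger in the frame of tray_in between -0.004 and 0.006 m and angle between yellow_hanger's own z axis and vertical below 0.12 rad and linear speed of yellow_hanger below 0.02 m/s and contact force between the fingers and yellow_hanger below 0.1 N); the robot touches nothing.
It fails at once if the black hanger is shifted more than 20 mm (distance of black_hanger from where it was at the start of the episode above 0.02 m).
It fails at once if the yellow hanger is forced against the cleaner with more than 40 N (contact force between yellow_hanger and cleaner above 40 N).
It also fails if it takes over 42 s, if anything falls off the work surface, if the arm or the gripper's body presses on something with over 40 N, if the wrist force passes 120 N, or if a joint passes its speed limit or range.

ROBOT

A 7-joint arm with a two-finger parallel gripper is mounted at the origin on the work surface. World frame = base frame: x ahead of the robot, y to its left, z up, the work surface at z = 0. Lengths are in m, angles in rad, forces in N, time in s.
With the tool pointing down it reaches from about 0.4 to 0.85 m from the base axis. Payload 4.5 kg.
Tool frame: the origin (TCP) lies at the very end of the fingers, on their centre line; the grasp point (between the pads) lies 19 mm behind it; z points along the fingers, y is the line along which they close (so a half turn about z gives the same grasp; the last joint's range is limited). The gripper opens to 88 mm and grips with 3 to 60 N. Pads are 18 mm wide; open, the fingers measure 123 mm over their backs; the gripper's body (75 mm by 187 mm) begins 45 mm behind the grasp point.
Start: joints at [-1.273, 0.689, -0.195, 1.565, 0.157, 0.902, -0.215], TCP at [0.163, 0.603, 0.239] pointing down, gripper open.
Joint ranges: [-3.01, 3.01], [-0.46, 2.08], [-1.47, 1.51], [0.13, 2.56], [-1, 4.14], [0.04, 2.09], [-2.66, 2.66]. Speed limits (rad/s): [2.57, 2.57, 3.14, 3.14, 3.14, 3.14, 3.14].

INTERFACE

Orientations are given as a rotation vector (axis times angle).
In Python, from bench import monitor, viewer, ctrl gives the robot as it stands.
- The arm moves only by the tool servo_tool, never from a script. Its argument "increments" is a list of rows, each an object of numbers: "tx", "ty", "tz": the shift along the tool's x, y, z in m; "wx", "wy", "wz": the turn, a rotation vector about the tool's x, y, z in rad. In form: [{"tx": .., "ty": .., "tz": .., "wx": .., "wy": .., "wz": ..}, ...]. A call has exactly 10 rows; each row shifts and turns the commanded pose from where the row before left it, along the tool's axes as they then stand; what a row does not reach is not made up. A row lasts 1/10 s, in which the tool goes at most 50 mm and 8.59 degrees, less where a joint would pass 70% of its speed; a pose out of reach is approached as far as the arm can. A call is refused whole if a number of a shift passes 0.05 or a number of a turn 0.15, either way. A call with a gripper value outside its range is refused whole. "gripper" is the gripper command: -1 is shut, 1 is fully open, values between are in proportion, set as the call begins (left out, the last holds). The fingers move at their own pace and stop on an object; "newtons" is the grip in N (left out, the last holds). Time passes only in rows, so rows that do not move let the fingers close, or fill a call up. It gives the time, the measured TCP pose, the force, the opening and the grip force at its end, in the units of the state.
- monitor.sense(): the state, without advancing time (a new reading comes with each control period).
- viewer.camera(name): name is "side" or "top"; returns a dict with "image" (480x640x3 uint8, red, green, blue), "depth" (480x640 float32, m along the optical axis (not along the pixel's ray), 0 where there is no reading), "fx", "fy", "cx", "cy" (pixels), "distortion" ([k1, k2, p1, p2, k3] as OpenCV has them; the pictures are not rectified), "T" (4x4, takes a point from camera to world coordinates). Camera axes: x right, y down, z forward; pixel columns grow to the right and rows downward; lengths in m; the calibration is good to about 2 mm. A picture is of the moment at which its call begins.
- ctrl.job_done(): hands the job in; it is judged then, once.
The state is a dict: "time": time; "qpos": joint angles; "dq": joint speeds; "tau": joint torques, N m; "ee_pos": TCP position; "ee_rot": TCP orientation; "force": force on the tool from outside, world axes, zero at the start; "wrist_torque": the same for the moment, N m; "width": finger opening in m; "gripper_force": force on a finger pad.
Only numpy, scipy, OpenCV 4.12 (cv2) and the standard library are available. Lean on these libraries where they do the work, as an engineer would, in place of code of your own. Each camera call takes 0.05 s, during which the arm holds its last target. There are 200 camera calls.

## Working session

There is one attempt and no reset: what is moved stays moved. The work goes in short steps, Python scripts to look and compute and a tool call to move; the robot and the scene stay as the last step left them, time stands still between calls to the robot, and variables do not carry over. Pictures are saved under pics/ and viewed, at most 10 in all, crops included, and the job is handed in when it is done.

Besides the shell and the picture viewer there is one more tool, called after ">>>" in YAML: its name, and indented under it one key for each argument. servo_tool: Moves the arm, as the interface text tells. Its arguments: {"type":"object","properties":{"increments":{"type":"array","items":{"type":"object","properties":{"tx":{"type":"number"},"ty":{"type":"number"},"tz":{"type":"number"},"wx":{"type":"number"},"wy":{"type":"number"},"wz":{"type":"number"}}}},"gripper":{"type":"number"},"newtons":{"type":"number"}},"required":["increments"]}

```bash
mkdir -p pics; ls; cat > h.py <<'E'
import numpy as np,cv2,pickle
from bench import monitor,viewer,ctrl
def shot(n,tag):
    c=viewer.camera(n); pickle.dump(c,open(f'pics/{tag}.pkl','wb')); cv2.imwrite(f'pics/{tag}.png',cv2.cvtColor(c['image'],cv2.COLOR_RGB2BGR)); return c
def load(tag): return pickle.load(open(f'pics/{tag}.pkl','rb'))
def K(c): return np.array([[c['fx'],0,c['cx']],[0,c['fy'],c['cy']],[0,0,1]])
def world(c,uv,d=None):
    uv=np.atleast_2d(np.array(uv,float))
    n=cv2.undistortPoints(uv[:,None],K(c),np.array(c['distortion'],float))[:,0]
    if d is None: d=np.array([c['depth'][int(round(v)),int(round(u))] for u,v in uv])
    p=np.c_[n*np.array(d)[:,None],d]
    T=np.array(c['T']); return p@T[:3,:3].T+T[:3,3]
def onz(c,uv,z):
    T=np.array(c['T']);p=world(c,uv,np.ones(len(np.atleast_2d(uv))));o=T[:3,3];r=p-o
    return o+r*((z-o[2])/r[:,2])[:,None]
E
python3 - <<'E'
from h import *
s=monitor.sense(); print({k:np.round(v,3) for k,v in s.items()})
for n in('top','side'):
    c=shot(n,n+'0'); print(n,np.round(c['T'],3).tolist(),c['fx'])
E
```

```text
pics
{'time': np.float64(0.0), 'qpos': array([-1.273,  0.69 , -0.195,  1.566,  0.157,  0.903, -0.215]), 'dq': array([ 0.001, -0.001, -0.   ,  0.   , -0.001,  0.   , -0.   ]), 'tau': array([ 1.0000e-03, -5.2756e+01, -1.2660e+00, -1.5342e+01, -5.2000e-02,
        6.0000e-03,  0.0000e+00]), 'ee_pos': array([0.163, 0.603, 0.238]), 'ee_rot': array([-4.130e-01, -3.114e+00,  3.000e-03]), 'force': array([ 0.097,  0.477, -0.045]), 'wrist_torque': array([ 0.03 , -0.007,  0.026]), 'gripper_force': np.float64(0.0), 'width': np.float64(0.088)}
top [[-0.004, -0.999, 0.046, 0.35], [-1.0, 0.004, -0.015, 0.003], [0.015, -0.046, -0.999, 1.157], [0.0, 0.0, 0.0, 1.0]] 530.3603473035147
side [[0.674, -0.47, 0.57, -0.246], [-0.738, -0.408, 0.537, -0.626], [-0.02, -0.783, -0.622, 0.752], [0.0, 0.0, 0.0, 1.0]] 563.5427750286318
```

View pics/top0.png

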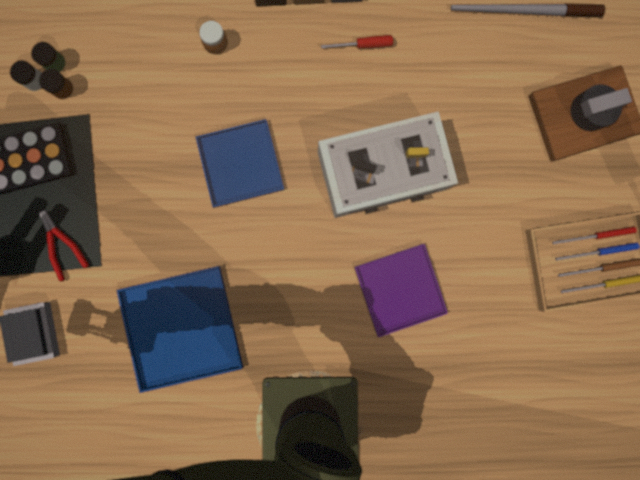

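View pics/side0.png

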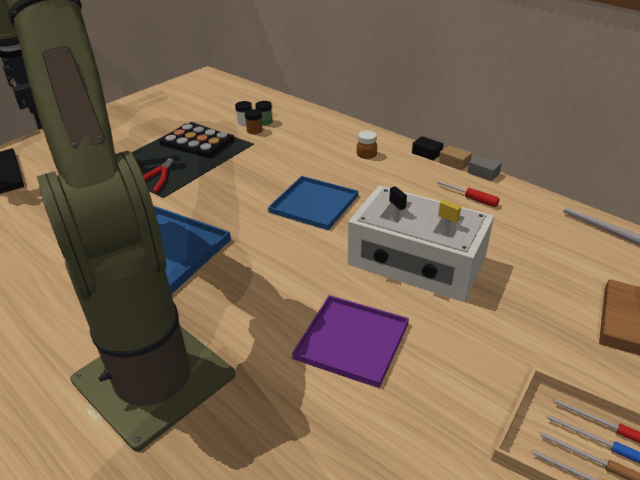

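The top view shows the cleaner centred near (390,163) with the yellow tab at (419,152) in the right slot and the black tab at (370,168). The smaller blue tray is at (240,163), with the large blue and purple trays as decoys. The side view agrees: black tab at (398,198), yellow at (450,211).

```bash
python3 - <<'E'
from h import *
out=[]
for n,box in(('top0',(300,90,480,230)),('side0',(340,180,500,300))):
    c=load(n); x0,y0,x1,y1=box
    hsv=cv2.cvtColor(c['image'],cv2.COLOR_RGB2HSV)
    m=np.zeros((480,640),bool); m[y0:y1,x0:x1]=True
    m&=cv2.inRange(hsv,(20,130,60),(35,255,255))>0
    v,u=np.nonzero(m); P=world(c,np.c_[u,v]); 
    print(n,len(P),np.round(np.percentile(P,[5,50,95],axis=0),3).tolist())
    t=P[(P[:,2]>.152)&(P[:,2]<.17)]
    r=cv2.minAreaRect(t[:,:2].astype(np.float32)*1000); print('top face',len(t),np.median(t,axis=0).round(4),r, cv2.fitLine(t[:,:2].astype(np.float32),cv2.DIST_HUBER,0,.001,.001).ravel())
c=load('top0');hsv=cv2.cvtColor(c['image'],cv2.COLOR_RGB2HSV)
m=cv2.inRange(hsv,(100,120,40),(125,255,255)); m[:,:185]=0;m[:,300:]=0;m[225:]=0
v,u=np.nonzero(m);P=world(c,np.c_[u,v]);print('tray',np.median(P,axis=0),cv2.minAreaRect(P[:,:2].astype(np.float32)*1000))
# cleaner: points with z ~ .113
v,u=np.mgrid[90:230,300:480];uv=np.c_[u.ravel(),v.ravel()];P=world(c,uv);t=P[(abs(P[:,2]-.113)<.008)]
print('clean',np.median(t,axis=0),cv2.minAreaRect(t[:,:2].astype(np.float32)*1000))
cv2.imwrite('pics/crop1.png',cv2.resize(cv2.cvtColor(c['image'],cv2.COLOR_RGB2BGR)[100:225,310:470],None,fx=4.8,fy=4.8,interpolation=2))
E
```

```text
top0 195 [[0.552, -0.227, 0.043], [0.558, -0.208, 0.159], [0.592, -0.189, 0.163]]
top face 163 [ 0.5587 -0.2065  0.1595] ((558.8643188476562, -207.97152709960938), (13.826800346374512, 39.852622985839844), 2.8461556434631348) [ 0.01871341 -0.9998249   0.5585105  -0.20707206]
side0 359 [[0.553, -0.229, 0.129], [0.556, -0.212, 0.147], [0.566, -0.193, 0.16]]
top face 137 [ 0.5575 -0.212   0.158 ] ((559.6298217773438, -210.08248901367188), (16.725706100463867, 39.064395904541016), 4.53928279876709) [ 0.01834774 -0.9998317   0.55774117 -0.21211842]
tray [0.56165746 0.14332364 0.00406765] ((484.01409912109375, 121.64938354492188), (324.9447326660156, 149.15142822265625), 16.79380226135254)
clean [ 0.54578004 -0.15733897  0.11235642] ((547.7431640625, -158.87403869628906), (151.75709533691406, 250.4917755126953), 14.16069221496582)
```

View pics/crop1.png

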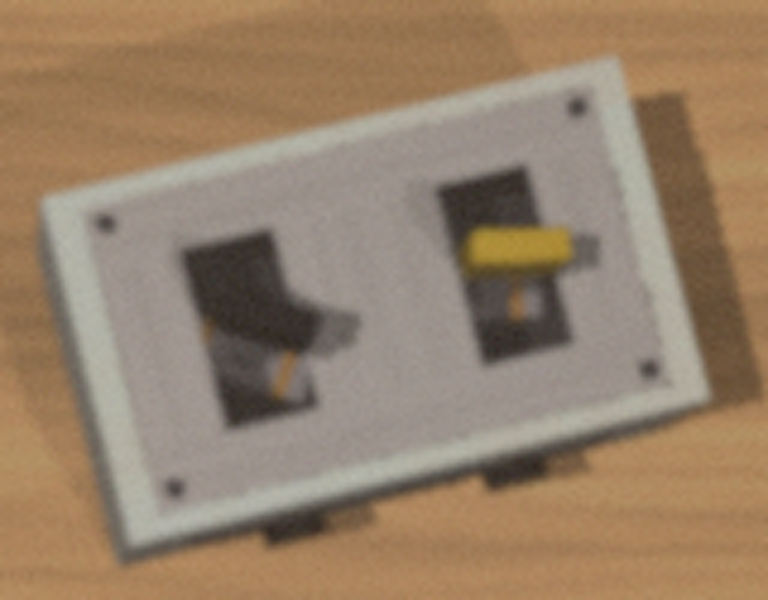

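The crop shows the yellow slot's corners at crop px (440,187), (525,168), (571,342), (487,362). The tab lies almost horizontal there, about 77° across the slot. Next come the slot centre, the tray centre and the first move.

```bash
python3 - <<'E'
from h import *
c=load('top0')
for q in([(440,187),(525,168),(571,342),(487,362)],[(183,250),(270,233),(315,408),(228,428)]):
    W=onz(c,np.array(q)/4.8+[310,100],.113); d=(W[0]+W[1]-W[2]-W[3]); print('slot',W.mean(0).round(4),np.degrees(np.arctan2(d[1],d[0])))
W=onz(c,np.array([(467,228),(570,230),(572,272),(470,272)])/4.8+[310,100],.160);print('tab',W.mean(0),W.round(4)[:,:2])
hsv=cv2.cvtColor(c['image'],cv2.COLOR_RGB2HSV)
m=cv2.inRange(hsv,(100,120,40),(125,255,255)); m[:,:190]=0;m[:,290:]=0;m[215:]=0
n,l,s,_=cv2.connectedComponentsWithStats(m);i=1+np.argmax(s[1:,4])
v,u=np.nonzero(l==i);P=world(c,np.c_[u,v]);print('tray',s[i],cv2.minAreaRect(P[:,:2].astype(np.float32)*1000))
E
```

```text
slot [ 0.5607 -0.2132  0.113 ] 13.999181532560034
slot [ 0.5334 -0.1058  0.113 ] 13.69211111206613
tab [ 0.55686358 -0.20913649  0.16      ] [[ 0.5659 -0.1882]
 [ 0.5652 -0.2294]
 [ 0.5483 -0.2299]
 [ 0.5482 -0.1891]]
tray [ 207  128   74   72 2889] ((483.02447509765625, 122.0397720336914), (324.885009765625, 146.96376037597656), 17.413816452026367)
```

>>> servo_tool:
  increments:
    - {"wz": 0.13}
    - {"wz": 0.13}
    - {"wz": 0.13}
    - {"wz": 0.13}
    - {"wz": 0.13}
    - {"wz": 0.13}
    - {"wz": 0.13}
    - {"wz": 0.13}
    - {"wz": 0.12}
    - {"wz": 0.11}
  gripper: 0.3
  newtons: 20

```text
$.increments[0]: bad value
```

>>> servo_tool:
  increments:
    - {"tx": 0, "ty": 0, "tz": 0, "wx": 0, "wy": 0, "wz": 0.13}
    - {"tx": 0, "ty": 0, "tz": 0, "wx": 0, "wy": 0, "wz": 0.13}
    - {"tx": 0, "ty": 0, "tz": 0, "wx": 0, "wy": 0, "wz": 0.13}
    - {"tx": 0, "ty": 0, "tz": 0, "wx": 0, "wy": 0, "wz": 0.13}
    - {"tx": 0, "ty": 0, "tz": 0, "wx": 0, "wy": 0, "wz": 0.13}
    - {"tx": 0, "ty": 0, "tz": 0, "wx": 0, "wy": 0, "wz": 0.13}
    - {"tx": 0, "ty": 0, "tz": 0, "wx": 0, "wy": 0, "wz": 0.13}
    - {"tx": 0, "ty": 0, "tz": 0, "wx": 0, "wy": 0, "wz": 0.13}
    - {"tx": 0, "ty": 0, "tz": 0, "wx": 0, "wy": 0, "wz": 0.12}
    - {"tx": 0, "ty": 0, "tz": 0, "wx": 0, "wy": 0, "wz": 0.11}
  gripper: 0.3
  newtons: 20

```text
time: 1.1
ee_pos: [0.1627, 0.6031, 0.2383]
ee_rot: [2.185, 2.257, -0.001]
force: [0.5, -0.1, 0.5]
width: 0.0575
gripper_force: 0.0
```

```bash
cat >> h.py <<'E'
from scipy.spatial.transform import Rotation as Ro
def go(x,y,z):
    "tool-frame shift to a world TCP, from the measured pose"
    s=monitor.sense();R=Ro.from_rotvec(s['ee_rot']).as_matrix()
    print('t',s['time'],'pos',np.round(s['ee_pos'],4),'yaw y',np.degrees(np.arctan2(R[1,1],R[0,1])).round(2),'tilt',np.round(R[2],4),'q',np.round(s['qpos'],2))
    print('  shift tool',np.round(R.T@(np.array([x,y,z])-s['ee_pos']),4))
E
python3 - <<'E'
from h import *
c=load('top0')
hsv=cv2.cvtColor(c['image'],cv2.COLOR_RGB2HSV)
m=cv2.inRange(hsv,(100,120,40),(125,255,255)); m[:,:190]=0;m[:,290:]=0;m[215:]=0
v,u=np.nonzero(m);P=world(c,np.c_[u,v]);P=P[(P[:,2]>-.01)&(P[:,2]<.03)];print('tray',cv2.minAreaRect(P[:,:2].astype(np.float32)*1000))
print(onz(c,[(196,135),(266,120),(285,188),(214,207)],.016).mean(0))
go(.45,.3,.25);go(.557,-.209,.239)
E
```

```text
tray ((564.9664916992188, 147.14752197265625), (152.16769409179688, 146.22592163085938), 14.609912872314453)
[0.56487699 0.147992   0.016     ]
t 1.1 pos [0.1627 0.6031 0.2383] yaw y 1.86 tilt [-1.e-03 -3.e-04 -1.e+00] q [-1.48  0.69  0.18  1.58 -0.15  0.88 -1.22]
  shift tool [-0.3122  0.2773 -0.0115]
t 1.1 pos [0.1627 0.6031 0.2383] yaw y 1.86 tilt [-1.e-03 -3.e-04 -1.e+00] q [-1.48  0.69  0.18  1.58 -0.15  0.88 -1.22]
  shift tool [-8.244e-01  3.678e-01 -1.000e-04]
```

>>> servo_tool:
  increments:
    - {"tx": -0.03, "ty": 0.027, "tz": 0, "wx": 0, "wy": 0, "wz": 0}
    - {"tx": -0.03, "ty": 0.028, "tz": 0, "wx": 0, "wy": 0, "wz": 0}
    - {"tx": -0.03, "ty": 0.028, "tz": 0, "wx": 0, "wy": 0, "wz": 0}
    - {"tx": -0.03, "ty": 0.028, "tz": 0, "wx": 0, "wy": 0, "wz": 0}
    - {"tx": -0.03, "ty": 0.028, "tz": 0, "wx": 0, "wy": 0, "wz": 0}
    - {"tx": -0.03, "ty": 0.028, "tz": 0, "wx": 0, "wy": 0, "wz": 0}
    - {"tx": -0.03, "ty": 0.028, "tz": 0, "wx": 0, "wy": 0, "wz": 0}
    - {"tx": -0.03, "ty": 0.028, "tz": 0, "wx": 0, "wy": 0, "wz": 0}
    - {"tx": -0.03, "ty": 0.028, "tz": 0, "wx": 0, "wy": 0, "wz": 0}
    - {"tx": -0.03, "ty": 0.028, "tz": 0, "wx": 0, "wy": 0, "wz": 0}

```text
time: 2.1
ee_pos: [0.4536, 0.3125, 0.2384]
ee_rot: [-2.179, -2.262, 0.001]
force: [0.0, 0.3, -0.0]
width: 0.0571
gripper_force: 0.0
```

>>> servo_tool:
  increments:
    - {"tx": -0.04, "ty": 0.008, "tz": 0, "wx": 0, "wy": 0, "wz": 0}
    - {"tx": -0.04, "ty": 0.008, "tz": 0, "wx": 0, "wy": 0, "wz": 0}
    - {"tx": -0.04, "ty": 0.008, "tz": 0, "wx": 0, "wy": 0, "wz": 0}
    - {"tx": -0.04, "ty": 0.008, "tz": 0, "wx": 0, "wy": 0, "wz": 0}
    - {"tx": -0.04, "ty": 0.008, "tz": 0, "wx": 0, "wy": 0, "wz": 0}
    - {"tx": -0.04, "ty": 0.008, "tz": 0, "wx": 0, "wy": 0, "wz": 0}
    - {"tx": -0.04, "ty": 0.008, "tz": 0, "wx": 0, "wy": 0, "wz": 0}
    - {"tx": -0.04, "ty": 0.008, "tz": 0, "wx": 0, "wy": 0, "wz": 0}
    - {"tx": -0.04, "ty": 0.008, "tz": 0, "wx": 0, "wy": 0, "wz": 0}
    - {"tx": -0.04, "ty": 0.008, "tz": 0, "wx": 0, "wy": 0, "wz": 0}

```text
time: 3.1
ee_pos: [0.5475, -0.0844, 0.2384]
ee_rot: [-2.179, -2.262, 0.0]
force: [0.9, -0.1, -0.2]
width: 0.0572
gripper_force: 0.0
```

```bash
python3 -c "
from h import *
go(.5575,-.209,.2)"
```

```text
t 3.1 pos [ 0.5475 -0.0844  0.2384] yaw y 2.13 tilt [ 3.e-04 -7.e-04 -1.e+00] q [ 0.04  0.59  0.06  1.79 -0.05  0.76  0.15]
  shift tool [-0.1249  0.0054  0.0384]
```

>>> servo_tool:
  increments:
    - {"tx": -0.02, "ty": 0.001, "tz": 0, "wx": 0, "wy": 0, "wz": 0}
    - {"tx": -0.02, "ty": 0.001, "tz": 0, "wx": 0, "wy": 0, "wz": 0}
    - {"tx": -0.02, "ty": 0.001, "tz": 0, "wx": 0, "wy": 0, "wz": 0}
    - {"tx": -0.02, "ty": 0.001, "tz": 0.01, "wx": 0, "wy": 0, "wz": 0}
    - {"tx": -0.02, "ty": 0.001, "tz": 0.01, "wx": 0, "wy": 0, "wz": 0}
    - {"tx": -0.02, "ty": 0, "tz": 0.01, "wx": 0, "wy": 0, "wz": 0}
    - {"tx": 0, "ty": 0, "tz": 0.01, "wx": 0, "wy": 0, "wz": 0}
    - {"tx": 0, "ty": 0, "tz": 0, "wx": 0, "wy": 0, "wz": 0}
    - {"tx": 0, "ty": 0, "tz": 0, "wx": 0, "wy": 0, "wz": 0}
    - {"tx": 0, "ty": 0, "tz": 0, "wx": 0, "wy": 0, "wz": 0}

```text
time: 4.1
ee_pos: [0.5576, -0.201, 0.1991]
ee_rot: [2.178, 2.264, 0.002]
force: [-1.0, 0.2, 0.6]
width: 0.0569
gripper_force: 0.0
```

```bash
python3 -c "
from h import *
go(.5575,-.209,.125)
c=shot('side','s1'); cv2.imwrite('pics/s1c.png',cv2.resize(cv2.cvtColor(c['image'],cv2.COLOR_RGB2BGR)[100:310,320:600],None,fx=2.8,fy=2.8))"
```

```text
t 4.1 pos [ 0.5576 -0.201   0.1991] yaw y 2.24 tilt [ 7.e-04  8.e-04 -1.e+00] q [ 0.25  0.69  0.04  1.72 -0.04  0.73  0.34]
  shift tool [-0.0081 -0.0004  0.0741]
```

View pics/s1c.png

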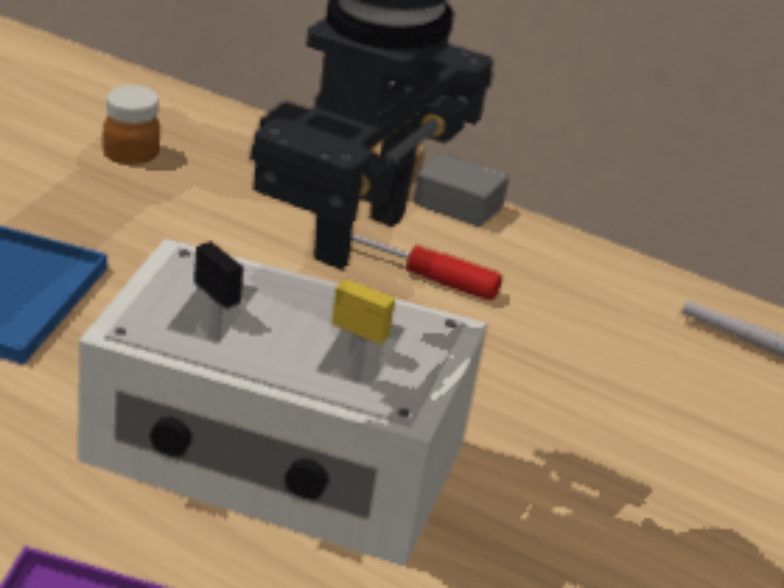

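The fingers (near finger tip at about (332,262) in the crop) sit above the yellow tab (362,312) and straddle its thickness, clear of the black tab. I'll descend, then close.

>>> servo_tool:
  increments:
    - {"tx": -0.004, "ty": 0, "tz": 0, "wx": 0, "wy": 0, "wz": 0}
    - {"tx": -0.004, "ty": 0, "tz": 0.01, "wx": 0, "wy": 0, "wz": 0}
    - {"tx": 0, "ty": 0, "tz": 0.01, "wx": 0, "wy": 0, "wz": 0}
    - {"tx": 0, "ty": 0, "tz": 0.01, "wx": 0, "wy": 0, "wz": 0}
    - {"tx": 0, "ty": 0, "tz": 0.01, "wx": 0, "wy": 0, "wz": 0}
    - {"tx": 0, "ty": 0, "tz": 0.01, "wx": 0, "wy": 0, "wz": 0}
    - {"tx": 0, "ty": 0, "tz": 0.01, "wx": 0, "wy": 0, "wz": 0}
    - {"tx": 0, "ty": 0, "tz": 0.01, "wx": 0, "wy": 0, "wz": 0}
    - {"tx": 0, "ty": 0, "tz": 0.004, "wx": 0, "wy": 0, "wz": 0}
    - {"tx": 0, "ty": 0, "tz": 0, "wx": 0, "wy": 0, "wz": 0}

```text
time: 5.15
ee_pos: [0.557, -0.2104, 0.1239]
ee_rot: [-2.179, -2.261, 0.001]
force: [0.1, -0.1, -0.0]
width: 0.0576
gripper_force: 0.0
```

>>> servo_tool:
  increments:
    - {"tx": 0, "ty": 0, "tz": 0, "wx": 0, "wy": 0, "wz": 0}
    - {"tx": 0, "ty": 0, "tz": 0, "wx": 0, "wy": 0, "wz": 0}
    - {"tx": 0, "ty": 0, "tz": 0, "wx": 0, "wy": 0, "wz": 0}
    - {"tx": 0, "ty": 0, "tz": 0, "wx": 0, "wy": 0, "wz": 0}
    - {"tx": 0, "ty": 0, "tz": 0, "wx": 0, "wy": 0, "wz": 0}
    - {"tx": 0, "ty": 0, "tz": 0, "wx": 0, "wy": 0, "wz": 0}
    - {"tx": 0, "ty": 0, "tz": 0, "wx": 0, "wy": 0, "wz": 0}
    - {"tx": 0, "ty": 0, "tz": 0, "wx": 0, "wy": 0, "wz": 0}
    - {"tx": 0, "ty": 0, "tz": 0, "wx": 0, "wy": 0, "wz": 0}
    - {"tx": 0, "ty": 0, "tz": 0, "wx": 0, "wy": 0, "wz": 0}
  gripper: -1
  newtons: 25

```text
time: 6.15
ee_pos: [0.5574, -0.2106, 0.1248]
ee_rot: [2.18, 2.262, 0.0]
force: [0.9, 0.8, 2.2]
width: 0.0137
gripper_force: 24.6
```

```bash
python3 -c "
from h import *
go(.5605,-.2125,.125)
s=monitor.sense();print(s['width'],s['gripper_force'],s['force'],s['wrist_torque'])
"
```

```text
t 6.15 pos [ 0.5574 -0.2106  0.1248] yaw y 2.12 tilt [ 0.e+00  1.e-04 -1.e+00] q [ 0.27  0.8   0.03  1.76 -0.04  0.58  0.35]
  shift tool [-0.002   0.003  -0.0002]
0.01368599321400589 24.61817968636751 [0.87957795 0.79041149 2.24238072] [-0.08528263  0.05850893 -0.00542118]
```

>>> servo_tool:
  increments:
    - {"tx": -0.001, "ty": 0.001, "tz": -0.005, "wx": 0, "wy": 0, "wz": 0}
    - {"tx": -0.001, "ty": 0.002, "tz": -0.005, "wx": 0, "wy": 0, "wz": 0}
    - {"tx": 0, "ty": 0, "tz": 0, "wx": 0, "wy": 0, "wz": 0.06}
    - {"tx": 0, "ty": 0, "tz": 0, "wx": 0, "wy": 0, "wz": 0.1}
    - {"tx": 0, "ty": 0, "tz": 0, "wx": 0, "wy": 0, "wz": 0.1}
    - {"tx": 0, "ty": 0, "tz": 0, "wx": 0, "wy": 0, "wz": 0.1}
    - {"tx": 0, "ty": 0, "tz": 0, "wx": 0, "wy": 0, "wz": 0.1}
    - {"tx": 0, "ty": 0, "tz": 0, "wx": 0, "wy": 0, "wz": 0.1}
    - {"tx": 0, "ty": 0, "tz": 0, "wx": 0, "wy": 0, "wz": 0.1}
    - {"tx": 0, "ty": 0, "tz": 0, "wx": 0, "wy": 0, "wz": 0.1}

```text
time: 7.15
ee_pos: [0.5606, -0.2123, 0.1349]
ee_rot: [-2.866, -1.287, -0.001]
force: [0.1, 0.7, -1.7]
width: 0.0138
gripper_force: 24.6
```

>>> servo_tool:
  increments:
    - {"tx": 0, "ty": 0, "tz": 0, "wx": 0, "wy": 0, "wz": 0.1}
    - {"tx": 0, "ty": 0, "tz": 0, "wx": 0, "wy": 0, "wz": 0.1}
    - {"tx": 0, "ty": 0, "tz": 0, "wx": 0, "wy": 0, "wz": 0.1}
    - {"tx": 0, "ty": 0, "tz": 0, "wx": 0, "wy": 0, "wz": 0.1}
    - {"tx": 0, "ty": 0, "tz": 0, "wx": 0, "wy": 0, "wz": 0.1}
    - {"tx": 0, "ty": 0, "tz": 0, "wx": 0, "wy": 0, "wz": 0.1}
    - {"tx": 0, "ty": 0, "tz": 0, "wx": 0, "wy": 0, "wz": 0}
    - {"tx": 0, "ty": 0, "tz": 0, "wx": 0, "wy": 0, "wz": 0}
    - {"tx": 0, "ty": 0, "tz": 0, "wx": 0, "wy": 0, "wz": 0}
    - {"tx": 0, "ty": 0, "tz": 0, "wx": 0, "wy": 0, "wz": 0}

```text
time: 8.15
ee_pos: [0.5605, -0.2125, 0.1347]
ee_rot: [-3.117, -0.39, -0.0]
force: [-0.4, -0.3, -1.4]
width: 0.0137
gripper_force: 24.6
```

```bash
python3 -c "
from h import *
go(.5605,-.2125,.135)
s=monitor.sense();print(s['width'],s['gripper_force'],s['force'],s['wrist_torque'])
c=shot('side','s2'); I=cv2.cvtColor(c['image'],cv2.COLOR_RGB2BGR)
cv2.imwrite('pics/s2c.png',cv2.resize(I[150:300,340:500],None,fx=4,fy=4,interpolation=2))
hsv=cv2.cvtColor(c['image'],cv2.COLOR_RGB2HSV);m=cv2.inRange(hsv,(20,130,60),(35,255,255));m[:150]=0;m[300:]=0;m[:,:340]=0;m[:,500:]=0
v,u=np.nonzero(m);P=world(c,np.c_[u,v]);P=P[(P[:,2]>.12)&(P[:,2]<.2)];print(len(P),np.percentile(P,[5,50,95],axis=0).round(3),cv2.fitLine(P[:,:2].astype(np.float32),cv2.DIST_HUBER,0,.001,.001).ravel())
"
```

```text
t 8.15 pos [ 0.5605 -0.2125  0.1347] yaw y -75.75 tilt [ 3.e-04 -3.e-04 -1.e+00] q [ 0.06  0.83  0.4   1.75 -0.49  0.66 -0.58]
  shift tool [ 0.      0.0001 -0.0003]
0.013742021339101587 24.64107245206833 [-0.36053106 -0.2967808  -1.43902402] [-0.04647452  0.17138053 -0.00895387]
206 [[ 0.54  -0.223  0.141]
 [ 0.546 -0.216  0.163]
 [ 0.571 -0.206  0.171]] [ 0.9424465   0.33435705  0.55006343 -0.21577705]
```

View pics/s2c.png

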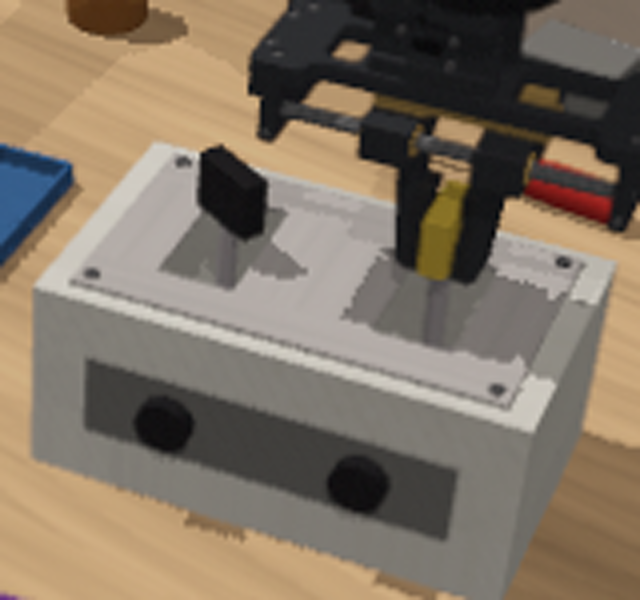

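The crop shows the yellow tab (440,235) now pointing along the slot, held between the fingers. The black hanger is undisturbed at (233,195). I'll draw it up gently and watch the force.

>>> servo_tool:
  increments:
    - {"tx": 0, "ty": 0, "tz": -0.005, "wx": 0, "wy": 0, "wz": 0}
    - {"tx": 0, "ty": 0, "tz": -0.006, "wx": 0, "wy": 0, "wz": 0}
    - {"tx": 0, "ty": 0, "tz": -0.006, "wx": 0, "wy": 0, "wz": 0}
    - {"tx": 0, "ty": 0, "tz": -0.006, "wx": 0, "wy": 0, "wz": 0}
    - {"tx": 0, "ty": 0, "tz": -0.006, "wx": 0, "wy": 0, "wz": 0}
    - {"tx": 0, "ty": 0, "tz": -0.006, "wx": 0, "wy": 0, "wz": 0}
    - {"tx": 0, "ty": 0, "tz": -0.005, "wx": 0, "wy": 0, "wz": 0}
    - {"tx": 0, "ty": 0, "tz": -0.004, "wx": 0, "wy": 0, "wz": 0}
    - {"tx": 0, "ty": 0, "tz": -0.004, "wx": 0, "wy": 0, "wz": 0}
    - {"tx": 0, "ty": 0, "tz": -0.004, "wx": 0, "wy": 0, "wz": 0}

```text
time: 9.2
ee_pos: [0.5603, -0.2124, 0.1869]
ee_rot: [-3.117, -0.388, 0.0]
force: [0.5, 0.1, -2.3]
width: 0.0138
gripper_force: 24.6
```

>>> servo_tool:
  increments:
    - {"tx": 0, "ty": 0, "tz": -0.005, "wx": 0, "wy": 0, "wz": 0}
    - {"tx": 0, "ty": 0, "tz": -0.006, "wx": 0, "wy": 0, "wz": 0}
    - {"tx": 0, "ty": 0, "tz": -0.01, "wx": 0, "wy": 0, "wz": 0}
    - {"tx": 0, "ty": 0, "tz": -0.01, "wx": 0, "wy": 0, "wz": 0}
    - {"tx": 0, "ty": 0, "tz": -0.015, "wx": 0, "wy": 0, "wz": 0}
    - {"tx": 0, "ty": 0, "tz": -0.015, "wx": 0, "wy": 0, "wz": 0}
    - {"tx": 0, "ty": 0, "tz": -0.015, "wx": 0, "wy": 0, "wz": 0}
    - {"tx": 0, "ty": 0, "tz": -0.015, "wx": 0, "wy": 0, "wz": 0}
    - {"tx": 0, "ty": 0, "tz": -0.015, "wx": 0, "wy": 0, "wz": 0}
    - {"tx": 0, "ty": 0, "tz": -0.01, "wx": 0, "wy": 0, "wz": 0}

```text
time: 10.2
ee_pos: [0.5607, -0.2128, 0.3045]
ee_rot: [3.117, 0.388, 0.003]
force: [-0.5, 0.4, -2.5]
width: 0.0141
gripper_force: 24.6
```

```bash
python3 -c "
from h import *
go(.564,.147,.295)
s=monitor.sense();print(s['width'],s['gripper_force'],s['force'],s['wrist_torque'])
c=shot('side','s3')
"
```

```text
t 10.2 pos [ 0.5607 -0.2128  0.3045] yaw y -75.81 tilt [ 0.0016  0.0012 -1.    ] q [-0.01  0.63  0.54  1.58 -0.36  1.02 -0.69]
  shift tool [ 0.0914 -0.348   0.0093]
0.014107179673245896 24.641229808330536 [-0.47647002  0.44473259 -2.46842911] [-0.05502626  0.09570956 -0.00419952]
```

View pics/s3.png

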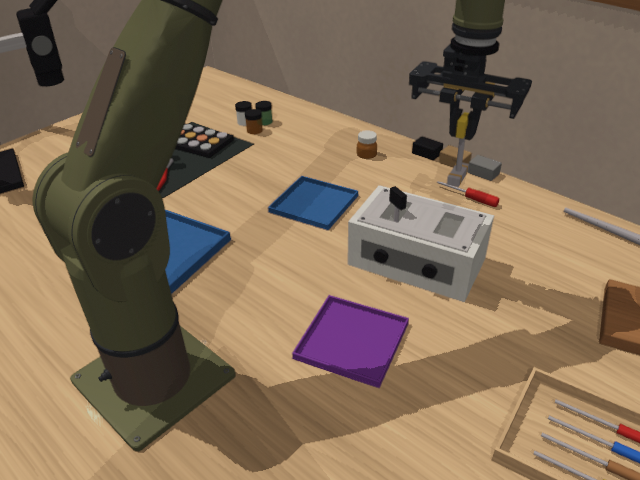

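The hanger is out: its foot is at about (458,180), well above the guard, the slot at (450,222) is empty and the black hanger is still at (398,197). I'll carry it over to the small blue tray.

>>> servo_tool:
  increments:
    - {"tx": 0.005, "ty": -0.018, "tz": 0, "wx": 0, "wy": 0, "wz": 0}
    - {"tx": 0.009, "ty": -0.034, "tz": 0, "wx": 0, "wy": 0, "wz": 0}
    - {"tx": 0.01, "ty": -0.04, "tz": 0, "wx": 0, "wy": 0, "wz": 0}
    - {"tx": 0.01, "ty": -0.04, "tz": 0, "wx": 0, "wy": 0, "wz": 0}
    - {"tx": 0.01, "ty": -0.04, "tz": 0, "wx": 0, "wy": 0, "wz": 0}
    - {"tx": 0.01, "ty": -0.04, "tz": 0, "wx": 0, "wy": 0, "wz": 0}
    - {"tx": 0.01, "ty": -0.04, "tz": 0, "wx": 0, "wy": 0, "wz": 0}
    - {"tx": 0.01, "ty": -0.036, "tz": 0, "wx": 0, "wy": 0, "wz": 0}
    - {"tx": 0.01, "ty": -0.034, "tz": 0, "wx": 0, "wy": 0, "wz": 0}
    - {"tx": 0.006, "ty": -0.022, "tz": 0, "wx": 0, "wy": 0, "wz": 0}

```text
time: 11.25
ee_pos: [0.5628, 0.147, 0.3023]
ee_rot: [-3.115, -0.394, 0.001]
force: [0.6, 0.2, -2.5]
width: 0.0142
gripper_force: 24.7
```

>>> servo_tool:
  increments:
    - {"tx": 0, "ty": 0, "tz": 0.01, "wx": 0, "wy": 0, "wz": 0}
    - {"tx": 0, "ty": 0, "tz": 0.02, "wx": 0, "wy": 0, "wz": 0}
    - {"tx": 0, "ty": 0, "tz": 0.02, "wx": 0, "wy": 0, "wz": 0}
    - {"tx": 0, "ty": 0, "tz": 0.02, "wx": 0, "wy": 0, "wz": 0}
    - {"tx": 0, "ty": 0, "tz": 0.02, "wx": 0, "wy": 0, "wz": 0}
    - {"tx": 0, "ty": 0, "tz": 0.02, "wx": 0, "wy": 0, "wz": 0}
    - {"tx": 0, "ty": 0, "tz": 0.02, "wx": 0, "wy": 0, "wz": 0}
    - {"tx": 0, "ty": 0, "tz": 0.02, "wx": 0, "wy": 0, "wz": 0}
    - {"tx": 0, "ty": 0, "tz": 0.01, "wx": 0, "wy": 0, "wz": 0}
    - {"tx": 0, "ty": 0, "tz": 0, "wx": 0, "wy": 0, "wz": 0}

```text
time: 12.25
ee_pos: [0.5622, 0.1419, 0.1414]
ee_rot: [3.117, 0.386, -0.005]
force: [0.7, 0.7, -2.0]
width: 0.0137
gripper_force: 24.9
```

```bash
python3 -c "
from h import *
go(.564,.147,.089)
s=monitor.sense();print(s['width'],s['gripper_force'],s['force'],s['wrist_torque'])
c=shot('side','s4'); I=cv2.cvtColor(c['image'],cv2.COLOR_RGB2BGR)
cv2.imwrite('pics/s4c.png',cv2.resize(I[80:270,220:440],None,fx=3,fy=3,interpolation=2))
"
```

```text
t 12.25 pos [0.5622 0.1419 0.1414] yaw y -75.87 tilt [-3.2e-03  4.0e-04 -1.0e+00] q [-0.57  0.81  0.44  1.81 -0.54  0.65 -1.14]
  shift tool [ 0.0031 -0.0045  0.0524]
0.01365289032612904 24.87579862237908 [ 0.70437647  0.71711602 -2.01733091] [-0.07751383  0.15680718  0.0320107 ]
```

View pics/s4c.png

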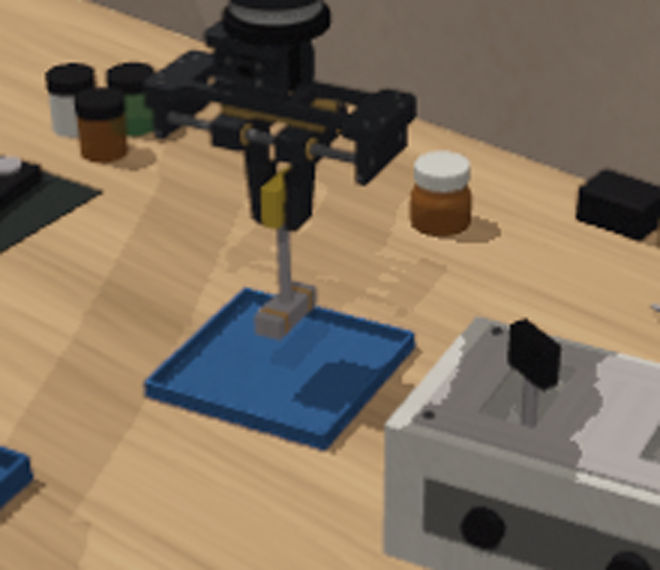

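The hanger hangs upright above the tray, foot at crop (285,310), and the tray floor is centred below it near (280,365). I'll lower it.

>>> servo_tool:
  increments:
    - {"tx": 0.001, "ty": -0.002, "tz": 0.005, "wx": 0, "wy": 0, "wz": 0}
    - {"tx": 0.002, "ty": -0.002, "tz": 0.01, "wx": 0, "wy": 0, "wz": 0}
    - {"tx": 0, "ty": 0, "tz": 0.01, "wx": 0, "wy": 0, "wz": 0}
    - {"tx": 0, "ty": 0, "tz": 0.01, "wx": 0, "wy": 0, "wz": 0}
    - {"tx": 0, "ty": 0, "tz": 0.006, "wx": 0, "wy": 0, "wz": 0}
    - {"tx": 0, "ty": 0, "tz": 0.004, "wx": 0, "wy": 0, "wz": 0}
    - {"tx": 0, "ty": 0, "tz": 0.002, "wx": 0, "wy": 0, "wz": 0}
    - {"tx": 0, "ty": 0, "tz": 0.002, "wx": 0, "wy": 0, "wz": 0}
    - {"tx": 0, "ty": 0, "tz": 0, "wx": 0, "wy": 0, "wz": 0}
    - {"tx": 0, "ty": 0, "tz": 0, "wx": 0, "wy": 0, "wz": 0}

```text
time: 13.3
ee_pos: [0.5654, 0.1477, 0.0939]
ee_rot: [-3.117, -0.388, -0.001]
force: [0.1, 0.0, -2.0]
width: 0.0139
gripper_force: 24.9
```

>>> servo_tool:
  increments:
    - {"tx": 0, "ty": 0, "tz": 0.001, "wx": 0, "wy": 0, "wz": 0}
    - {"tx": 0, "ty": 0, "tz": 0.001, "wx": 0, "wy": 0, "wz": 0}
    - {"tx": 0, "ty": 0, "tz": 0, "wx": 0, "wy": 0, "wz": 0}
    - {"tx": 0, "ty": 0, "tz": 0, "wx": 0, "wy": 0, "wz": 0}
    - {"tx": 0, "ty": 0, "tz": 0, "wx": 0, "wy": 0, "wz": 0}
    - {"tx": 0, "ty": 0, "tz": 0, "wx": 0, "wy": 0, "wz": 0}
    - {"tx": 0, "ty": 0, "tz": 0, "wx": 0, "wy": 0, "wz": 0}
    - {"tx": 0, "ty": 0, "tz": 0, "wx": 0, "wy": 0, "wz": 0}
    - {"tx": 0, "ty": 0, "tz": 0, "wx": 0, "wy": 0, "wz": 0}
    - {"tx": 0, "ty": 0, "tz": 0, "wx": 0, "wy": 0, "wz": 0}

```text
time: 14.3
ee_pos: [0.5652, 0.1477, 0.0917]
ee_rot: [-3.117, -0.388, -0.0]
force: [-0.4, 0.1, -2.0]
width: 0.0137
gripper_force: 24.9
```

```bash
python3 -c "
from h import *
go(.564,.147,.089)
s=monitor.sense();print(s['width'],s['gripper_force'],s['force'],s['wrist_torque'])
"
```

```text
t 14.3 pos [0.5652 0.1477 0.0917] yaw y -75.8 tilt [ 0.e+00 -1.e-04 -1.e+00] q [-0.55  0.88  0.38  1.82 -0.58  0.55 -1.11]
  shift tool [-0.0014  0.0004  0.0027]
0.013731486359570834 24.875117184128612 [-0.41094693  0.14929093 -2.02690055] [-0.0560525   0.11929427  0.05089856]
```

>>> servo_tool:
  increments:
    - {"tx": 0, "ty": 0, "tz": 0.001, "wx": 0, "wy": 0, "wz": 0}
    - {"tx": 0, "ty": 0, "tz": 0.001, "wx": 0, "wy": 0, "wz": 0}
    - {"tx": 0, "ty": 0, "tz": 0.0005, "wx": 0, "wy": 0, "wz": 0}
    - {"tx": 0, "ty": 0, "tz": 0, "wx": 0, "wy": 0, "wz": 0}
    - {"tx": 0, "ty": 0, "tz": 0, "wx": 0, "wy": 0, "wz": 0}
    - {"tx": 0, "ty": 0, "tz": 0, "wx": 0, "wy": 0, "wz": 0}
    - {"tx": 0, "ty": 0, "tz": 0, "wx": 0, "wy": 0, "wz": 0}
    - {"tx": 0, "ty": 0, "tz": 0, "wx": 0, "wy": 0, "wz": 0}
    - {"tx": 0, "ty": 0, "tz": 0, "wx": 0, "wy": 0, "wz": 0}
    - {"tx": 0, "ty": 0, "tz": 0, "wx": 0, "wy": 0, "wz": 0}

```text
time: 15.3
ee_pos: [0.5652, 0.1477, 0.0892]
ee_rot: [-3.117, -0.388, 0.0]
force: [-0.2, 0.5, -2.2]
width: 0.0138
gripper_force: 24.9
```

>>> servo_tool:
  increments:
    - {"tx": 0, "ty": 0, "tz": 0.0005, "wx": 0, "wy": 0, "wz": 0}
    - {"tx": 0, "ty": 0, "tz": 0.0005, "wx": 0, "wy": 0, "wz": 0}
    - {"tx": 0, "ty": 0, "tz": 0, "wx": 0, "wy": 0, "wz": 0}
    - {"tx": 0, "ty": 0, "tz": 0, "wx": 0, "wy": 0, "wz": 0}
    - {"tx": 0, "ty": 0, "tz": 0, "wx": 0, "wy": 0, "wz": 0}
    - {"tx": 0, "ty": 0, "tz": 0, "wx": 0, "wy": 0, "wz": 0}
    - {"tx": 0, "ty": 0, "tz": 0, "wx": 0, "wy": 0, "wz": 0}
    - {"tx": 0, "ty": 0, "tz": 0, "wx": 0, "wy": 0, "wz": 0}
    - {"tx": 0, "ty": 0, "tz": 0, "wx": 0, "wy": 0, "wz": 0}
    - {"tx": 0, "ty": 0, "tz": 0, "wx": 0, "wy": 0, "wz": 0}

```text
time: 16.3
ee_pos: [0.5654, 0.1476, 0.0888]
ee_rot: [-3.117, -0.388, -0.001]
force: [-1.7, -0.3, 5.1]
width: 0.0142
gripper_force: 24.9
```

It has touched down: the force on the tool flipped to +5 N. Release, then retreat.

>>> servo_tool:
  increments:
    - {"tx": 0, "ty": 0, "tz": 0, "wx": 0, "wy": 0, "wz": 0}
    - {"tx": 0, "ty": 0, "tz": 0, "wx": 0, "wy": 0, "wz": 0}
    - {"tx": 0, "ty": 0, "tz": 0, "wx": 0, "wy": 0, "wz": 0}
    - {"tx": 0, "ty": 0, "tz": 0, "wx": 0, "wy": 0, "wz": 0}
    - {"tx": 0, "ty": 0, "tz": 0, "wx": 0, "wy": 0, "wz": 0}
    - {"tx": 0, "ty": 0, "tz": 0, "wx": 0, "wy": 0, "wz": 0}
    - {"tx": 0, "ty": 0, "tz": 0, "wx": 0, "wy": 0, "wz": 0}
    - {"tx": 0, "ty": 0, "tz": 0, "wx": 0, "wy": 0, "wz": 0}
    - {"tx": 0, "ty": 0, "tz": 0, "wx": 0, "wy": 0, "wz": 0}
    - {"tx": 0, "ty": 0, "tz": 0, "wx": 0, "wy": 0, "wz": 0}
  gripper: 0.1

```text
time: 17.3
ee_pos: [0.5652, 0.1477, 0.0882]
ee_rot: [-3.117, -0.388, -0.0]
force: [0.5, -0.1, -0.1]
width: 0.0484
gripper_force: 0.0
```

>>> servo_tool:
  increments:
    - {"tx": 0, "ty": 0, "tz": -0.005, "wx": 0, "wy": 0, "wz": 0}
    - {"tx": 0, "ty": 0, "tz": -0.01, "wx": 0, "wy": 0, "wz": 0}
    - {"tx": 0, "ty": 0, "tz": -0.015, "wx": 0, "wy": 0, "wz": 0}
    - {"tx": 0, "ty": 0, "tz": -0.015, "wx": 0, "wy": 0, "wz": 0}
    - {"tx": 0, "ty": 0, "tz": -0.015, "wx": 0, "wy": 0, "wz": 0}
    - {"tx": 0, "ty": 0, "tz": -0.015, "wx": 0, "wy": 0, "wz": 0}
    - {"tx": 0, "ty": 0, "tz": -0.015, "wx": 0, "wy": 0, "wz": 0}
    - {"tx": 0, "ty": 0, "tz": -0.015, "wx": 0, "wy": 0, "wz": 0}
    - {"tx": 0, "ty": 0, "tz": -0.005, "wx": 0, "wy": 0, "wz": 0}
    - {"tx": 0, "ty": 0, "tz": 0, "wx": 0, "wy": 0, "wz": 0}

```text
time: 18.3
ee_pos: [0.5657, 0.1478, 0.1993]
ee_rot: [-3.117, -0.388, -0.003]
force: [-0.1, 0.4, -0.6]
width: 0.0485
gripper_force: 0.0
```

```bash
python3 -c "
from h import *
s=monitor.sense();print(s['time'],s['ee_pos'],s['width'],s['gripper_force'],s['force'])
c=shot('side','s5'); I=cv2.cvtColor(c['image'],cv2.COLOR_RGB2BGR)
cv2.imwrite('pics/s5c.png',cv2.resize(I[80:270,220:440],None,fx=3,fy=3,interpolation=2))
"
```

```text
18.3 [0.56569633 0.14782168 0.19927833] 0.04850335522944253 0.0 [-0.06459939  0.35619378 -0.56189421]
```

View pics/s5c.png

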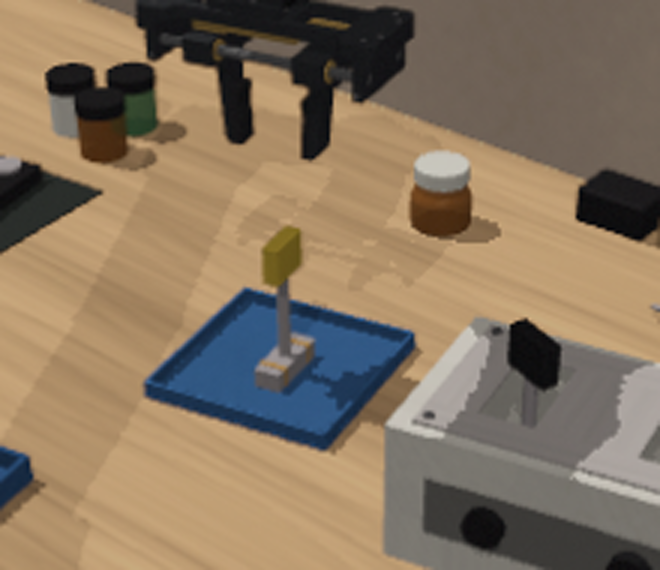

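The hanger stands upright with its foot at crop (285,362), in the middle of the small blue tray, and the gripper is clear above it.

```bash
python3 -c "
from bench import ctrl
print(ctrl.job_done())"
```

```text
the job is handed in; nothing more can be done
None
```

I turned the yellow hanger in line with its slot, drew it straight up with no sign of it catching on the guard, and stood it upright near the middle of the small blue tray; the black hanger was not touched, and the job was handed in at about 18 s (no verdict came back).

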